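# Turn the lamp dimmer up four clicks and press start

### The arm

A 6-joint arm with a two-finger parallel gripper is mounted at the origin on the work surface. World frame = base frame: x ahead of the robot, y to its left, z up, the work surface at z = 0. Lengths are in m, angles in rad, forces in N, time in s.
With the tool pointing down it reaches from about 0.35 to 0.85 m from the base axis. Payload 8.1 kg.
Tool frame: the origin (TCP) lies on the mounting face of the last link; the fingertips stand 186 mm ahead of it and the grasp point (between the pads) lies 167 mm ahead of it; z points along the fingers, y is the line along which they close (so a half turn about z gives the same grasp; the last joint's range is limited). The gripper opens to 93 mm and grips with 3 to 60 N. Pads are 15 mm wide; open, the fingers measure 128 mm over their backs; the gripper's body (75 mm by 188 mm) begins 65 mm behind the grasp point.
Start: joints at [-1.386, 0.13, 1.488, -0, 1.523, -0.085], TCP at [0.16, -0.578, 0.405] pointing down, gripper open.
Joint ranges: [-2.96, 2.96], [-0.89, 2.26], [0.02, 2.5], [-1.34, 4.48], [0, 2.73], [-2.66, 2.66]. Speed limits (rad/s): [2.39, 2.39, 2.79, 3.14, 3.14, 3.14].

### API

Orientations are given as a rotation vector (axis times angle).
In Python, from plant import read_state, read_camera, camera_params, close_job gives the robot as it stands. The module is installed in compiled form; this text tells all that it offers.
- The arm moves only by the tool servo_tool, never from a script. Its argument "increments" is a list of rows, each an object with "slide": the shift along the tool's x, y, z in mm, a list of three; "dr": the turn, a rotation vector about the tool's x, y, z in rad, a list of three; "jaw": the closure, from 0 (fully open) to 1 (shut). In form: [{"slide": [x, y, z], "dr": [ax, ay, az], "jaw": jaw}, ...]. A call has 1 to 20 rows; each row is the pose to reach, as a shift and turn from the pose commanded when the call began, along the tool's axes at that moment; what a row does not reach only later rows make up. A row lasts 1/10 s, in which the tool goes at most 50 mm and 8.59 degrees, less where a joint would pass 70% of its speed; a pose out of reach is approached as far as the arm can. A call with a gripper value outside its range is refused whole. The fingers move at their own pace and stop on an object; "force" is the grip in N (left out, the last holds). Time passes only in rows, so rows that repeat a pose let the fingers close. It gives the time, the measured TCP pose, the force, the opening and the grip force at its end, in the units of the state.
- read_state(): the state, without advancing time (a new reading comes with each control period).
- read_camera(name): name is "scene" or "top" or "wrist"; returns (picture, depth): 420x560x3 uint8, red, green, blue; 420x560 float32, m along the optical axis (not along the pixel's ray), 0 where there is no reading.
- camera_params(name): a dict with "fx", "fy", "cx", "cy" (pixels), "rvec" (rotation vector, rad) and "tvec" (3), from world to camera coordinates, as OpenCV has them. Camera axes: x right, y down, z forward; pixel columns grow to the right and rows downward; lengths in m; the calibration is good to about 2 mm. A picture is of the moment at which its call begins: read the wrist's pose just before it. camera_params takes no time and is no camera call; for the wrist camera it gives the pose at the moment of the call.
- close_job(): hands the job in; it is judged then, once.
The state is a dict: "t": time; "q": joint angles; "dq": joint speeds; "joint_torque": joint torques, N m; "tool_pos": TCP position; "orientation": TCP orientation; "force": force on the tool from outside, world axes, zero at the start; "wrist_torque": the same for the moment, N m; "opening": finger opening in m; "gripper_force": force on a finger pad.
Only numpy, scipy, OpenCV 4.12 (cv2) and the standard library are available. Lean on these libraries where they do the work, as an engineer would, in place of code of your own. Each camera call takes 0.05 s, during which the arm holds its last target. There are 200 camera calls.

### The job

Set up the lamp test: with a fingertip gently push the fin of the dimmer's dial clockwise (seen from above) by exactly four clicks from where it stands, without going past the fourth, and leave it in that click. Then gently press the broad button on the start box all the way down and let it come back up. Only push and press: do not grip or lift anything, leave the start box standing in its place, and do not disturb the other things on the bench.

Things in the scene. Friction and masses are not known exactly. Their poses are not given: they have to be found in the camera images.
- dimmer: Dimmer unit, bolted to the bench: a red steel case 150 x 150 x 55 mm with a black top plate. Origin under the centre of the case, z up. The round dial stands on the middle of its top, its axis vertical through the origin. On the black plate around the dial are 11 white marks, one for each click position.
- dial (a joint): Dial angle in rad, growing clockwise seen from above. Rests in clicks 24 degrees (0.419 rad) apart: 0, 0.419 ... 4.189 (11, end stops just beyond); starts at rest in one of the first four. At 0 the fin points 120 degrees anticlockwise from the dimmer's +x. Pushed past the crest half way (12 degrees), it springs on into the next rest by itself and stays. Takes some 4 to 7 N, 30 mm from the axis.
- dial_centre (a point): Point on the dial's axis, on the flat upper face of the dial, 75 mm above the bench. The dial is a black disc of 90 mm diameter and 18 mm thickness. Its x axis turns with the dial and points along the fin, z is up.
- fin_tip (a point): Top of the dial's fin near its outer end, 40 mm from the dial's axis, 97 mm above the bench. The fin is a bare aluminium bar on the disc, 10 mm thick, radial from 6 to 44 mm from the axis, 22 mm high above the disc; the finger pushes its flat side. The rest of the disc's face is free. Axes as dial_centre.
- start_box: Start box, loose: a grey plastic box 100 (x) x 140 (y) x 45 mm, about 0.9 kg. Origin under its centre, z up. On top a round push button and two small rectangular black rockers (5 mm high, fixed) on its +y half.
- start_button_top (a point): Centre of the upper face of the push button while up, 67 mm above the bench: a black button of 36 mm diameter in a round steel collar of 52 mm diameter whose top is 57 mm above the bench.
- start_button (a joint): How far the button is pressed, in m: 0 up, 0.006 fully down (5 N there, 1.5 N to begin); counts as pressed from 0.0045. It springs back up when let go.
- tub: Bystander: white round tub, 82 mm diameter, 70 mm high, upright. Origin under its centre.
- screwdriver: Bystander: screwdriver 200 mm long with a red handle 26 mm thick, lying. Origin under its middle.
- lamp_driver: Bystander: ribbed aluminium lamp driver 60 x 130 x 39 mm. Origin under its centre.
- cartridge: Bystander: white sealant cartridge standing upright, 48 mm diameter, 270 mm high with its nozzle. Origin under its centre.
- tape_roll: Bystander: roll of paper tape lying flat, 90 mm diameter, 25 mm high. Origin under its centre.
- spatula: Bystander: spatula 250 mm long with a blade 65 mm wide, lying. Origin under its middle.
- screw_cup: Bystander: blue plastic cup, 70 mm diameter, 50 mm high. Origin under its centre.
There are look-alikes about, which are no part of the job. Of the things like the dimmer, leave any that is turquoise; of the rest the smaller one is meant.

How it is judged:
On the way, in this order (a step that is already met when the one before it is completed fails the run):
1. the dial has been turned clockwise by four clicks and rests there (distance of fin_tip from where it was at the start of the episode between 0.0554 and 0.0632 m and velocity of joint dial between -0.3 and 0.3 rad/s), for 0.2 s.
2. the start button is pressed down (value of joint start_button above 0.0045 m), for 0.05 s.
At the end, for the whole second after the job is handed in: The dial rests in the fourth click clockwise from its start (within about a third of a click), the start button is back up (under 1.5 mm), the start box stands flat and still within 25 mm of its place, and no bystander has moved 30 mm (all of step 1 and value of joint start_button below 0.0015 m and angle between start_box's own z axis and vertical below 0.05 rad and linear speed of start_box below 0.02 m/s); the robot touches nothing.
It fails at once if the dial is turned past the fourth click (half way to the fifth) (distance of fin_tip from where it was at the start of the episode above 0.0647 m).
It fails at once if the dial is gripped or forced (over 35 N) (contact force between the fingers and dimmer above 35 N).
It fails at once if the start box or its button is gripped or pressed hard (over 45 N) (contact force between the fingers and start_box above 45 N).
It fails at once if the start box is lifted, tipped or moved over 25 mm (height (world z) of start_box above 0.012 m or angle between start_box's own z axis and vertical above 0.2 rad or distance of start_box from where it was at the start of the episode above 0.025 m).
It fails at once if a bystander is gripped, lifted, knocked over or moved over 30 mm (distance of any of tub, screwdriver, lamp_driver, cartridge, tape_roll, spatula, screw_cup from where it was at the start of the episode above 0.03 m or contact force between the fingers and tub above 12 N or contact force between the fingers and screwdriver above 12 N or contact force between the fingers and lamp_driver above 12 N or contact force between the fingers and cartridge above 12 N or contact force between the fingers and tape_roll above 12 N or contact force between the fingers and spatula above 12 N or contact force between the fingers and screw_cup above 12 N).
It also fails if it takes over 48 s, if anything falls off the work surface, if the arm or the gripper's body presses on something with over 40 N, if the wrist force passes 120 N, or if a joint passes its speed limit or range.

## Working session

There is one attempt and no reset: what is moved stays moved. The work goes in short steps, Python scripts to look and compute and a tool call to move; the robot and the scene stay as the last step left them, time stands still between calls to the robot, and variables do not carry over. Pictures are saved under pics/ and viewed, at most 10 in all, crops included, and the job is handed in when it is done.

Besides the shell and the picture viewer there is one more tool, called after "Request:" as name([rows], argument=value, ...), one row to a line, values as JSON. servo_tool: Moves the arm, as the interface text tells. Its arguments: {"type":"object","properties":{"increments":{"type":"array"},"force":{"type":"number"}},"required":["increments"]}

```bash
mkdir -p pics
cat > h.py <<'E'
import numpy as np, cv2
from plant import *
def save(n,im): cv2.imwrite('pics/'+n,cv2.cvtColor(im,cv2.COLOR_RGB2BGR))
def P(name):
    p=camera_params(name);R=cv2.Rodrigues(np.array(p['rvec'],float))[0];return p,R,np.array(p['tvec'],float)
def ray(name,u,v,z):
    p,R,t=P(name);d=R.T@np.array([(u-p['cx'])/p['fx'],(v-p['cy'])/p['fy'],1.]);c=-R.T@t
    return c+d*(z-c[2])/d[2]
def proj(name,X):
    p,R,t=P(name);c=R@np.array(X,float)+t;return np.array([p['fx']*c[0]/c[2]+p['cx'],p['fy']*c[1]/c[2]+p['cy']])
def cloud(name,dep):
    p,R,t=P(name);v,u=np.mgrid[:420,:560]
    c=np.stack([(u-p['cx'])/p['fx']*dep,(v-p['cy'])/p['fy']*dep,dep],-1)
    return (c-t)@R
E
python3 - <<'E'
from h import *
for n in('top','scene'):
    im,d=read_camera(n);save(n+'0.png',im);np.savez(n+'0.npz',im=im,d=d);p,R,t=P(n);print(n,-R.T@t,p['fx'])
s=read_state();print(s)
E
```

```text
top [ 0.34198491 -0.01933075  1.21833397] 448.0135156267183
scene [1.09773993 0.84395815 1.05106638] 442.8648728630284
{'t': 0.1, 'q': array([-1.38639446e+00,  1.31099158e-01,  1.48917317e+00, -1.01256025e-05,
        1.52297457e+00, -8.53949097e-02]), 'dq': array([ 0.00025211, -0.00254318, -0.00317797,  0.00091583, -0.00051633,
        0.00092169]), 'joint_torque': array([ 1.19492477e-03, -5.61343610e+01, -4.93093586e+01,  7.69372797e-02,
        2.91211187e-02, -5.19799005e-05]), 'tool_pos': array([ 0.15990697, -0.57809057,  0.40378247]), 'orientation': array([-3.11141447e+00, -4.22290242e-01,  1.44372402e-04]), 'force': array([-0.05204268,  0.03432631, -0.1856941 ]), 'wrist_torque': array([ 0.00849021, -0.00073556, -0.04523605]), 'gripper_force': 0.0, 'opening': 0.09294770309211117}
```

View pics/top0.png

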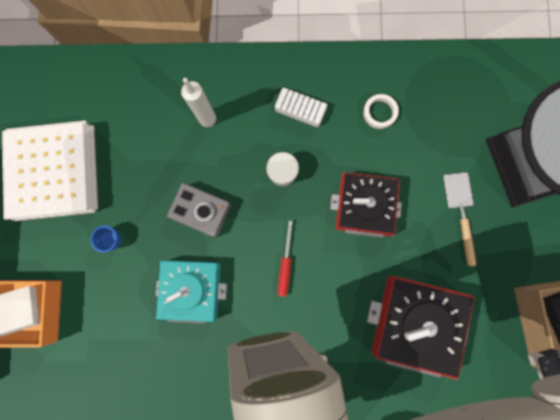

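View pics/scene0.png

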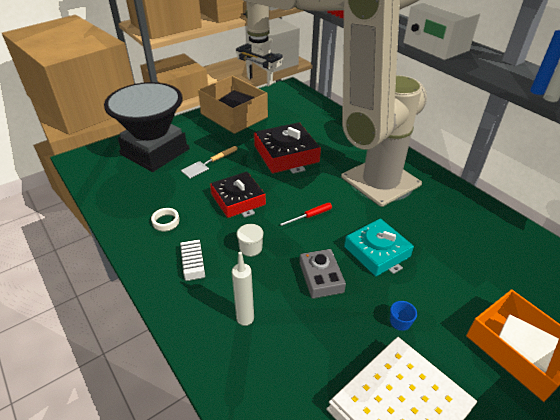

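The top view shows three dimmer-like units: turquoise at (188,292), which is excluded, big red at (424,328) and small red at (369,204). Of the two red ones the small one is meant. The start box is at (199,210), with its button at about (204,211). I'll confirm the choice in an enlarged crop and measure.

Run:
```python
from h import *
z=np.load('top0.npz');im,d=z['im'],z['d']
a=cv2.resize(im[160:250,325:415],None,fx=4.4,fy=4.4,interpolation=cv2.INTER_CUBIC);b=cv2.resize(im[165:255,155:245],None,fx=4.4,fy=4.4,interpolation=cv2.INTER_CUBIC)
save('crop.png',np.hstack([a,b]))
C=cloud('top',d)
def rep(nm,m):
    pts=C[m];print(nm,m.sum(),pts.mean(0),cv2.minAreaRect((pts[:,:2]*1000).astype(np.float32)))
U,V=np.meshgrid(np.arange(560),np.arange(420));Z=C[...,2]
roi=(U>325)&(U<415)&(V>160)&(V<250)
rep('case',roi&(Z>.048)&(Z<.07)); rep('disc',roi&(Z>.070)&(Z<.08)); rep('fin',roi&(Z>.09)&(Z<.105))
roi=(U>155)&(U<240)&(V>170)&(V<245)
rep('box',roi&(Z>.035)&(Z<.06)); rep('btn',roi&(Z>.054)&(Z<.08)); rep('top',roi&(Z>.062)&(Z<.08))
for roi,n in(((U>340)&(U<400)&(V>172)&(V<232),'d'),):
    h=cv2.cvtColor(im,cv2.COLOR_RGB2HSV)
    m=(roi&(h[...,1]<60)&(h[...,2]>120)).astype(np.uint8)
    k,l,st,c=cv2.connectedComponentsWithStats(m)
    for i in range(1,k):
        if st[i,4]>3: print(st[i,4],c[i].round(1),ray('top',*c[i],.055)[:2].round(4),ray('top',*c[i],.097)[:2].round(4))
```

```text
case 2314 [ 0.50079773 -0.21770083  0.05375255] ((503.1999206542969, -219.2132568359375), (150.47622680664062, 150.110107421875), 82.63270568847656)
disc 818 [ 0.50260305 -0.2205091   0.07376156] ((502.9581604003906, -219.09085083007812), (86.56311798095703, 86.89208984375), 44.57547378540039)
fin 59 [ 0.50273451 -0.19433742  0.09505798] ((502.8348693847656, -194.60287475585938), (8.252334594726562, 36.074241638183594), 0.15511459112167358)
box 1801 [0.48950112 0.23099881 0.04486761] ((490.1453857421875, 231.07400512695312), (140.28900146484375, 99.88722229003906), 66.91127014160156)
btn 248 [0.48195754 0.21294913 0.06169311] ((475.893798828125, 228.30636596679688), (49.40397262573242, 79.30853271484375), 19.837160110473633)
top 136 [0.48210187 0.21265621 0.06558981] ((482.53521728515625, 213.4802703857422), (34.64875030517578, 31.234424591064453), 45.80453872680664)
16 [361.7 181.6] [ 0.5586 -0.2038] [ 0.5508 -0.1971]
14 [370.9 180.9] [ 0.5605 -0.228 ] [ 0.5526 -0.2204]
12 [379.7 183.7] [ 0.5528 -0.2505] [ 0.5452 -0.2422]
12 [353.7 186.3] [ 0.5462 -0.1825] [ 0.5388 -0.1766]
8 [386.8 190.1] [ 0.5356 -0.2684] [ 0.5286 -0.2594]
11 [348.2 193.6] [ 0.5269 -0.1678] [ 0.5202 -0.1624]
10 [391.5 198.2] [ 0.5142 -0.28  ] [ 0.5079 -0.2706]
154 [364.6 201.2] [ 0.5066 -0.2099] [ 0.5006 -0.203 ]
13 [346.  202.2] [ 0.5044 -0.1616] [ 0.4985 -0.1565]
16 [398.1 205.2] [ 0.4955 -0.2965] [ 0.49   -0.2865]
13 [391. 208.] [ 0.4884 -0.2778] [ 0.4831 -0.2685]
8 [348.4 211.2] [ 0.4804 -0.1673] [ 0.4754 -0.1619]
22 [397.6 213.7] [ 0.4735 -0.2944] [ 0.4687 -0.2845]
15 [387.1 216.3] [ 0.4669 -0.267 ] [ 0.4623 -0.258 ]
10 [350.5 231. ] [ 0.4289 -0.1717] [ 0.4258 -0.1662]
```

View pics/crop.png

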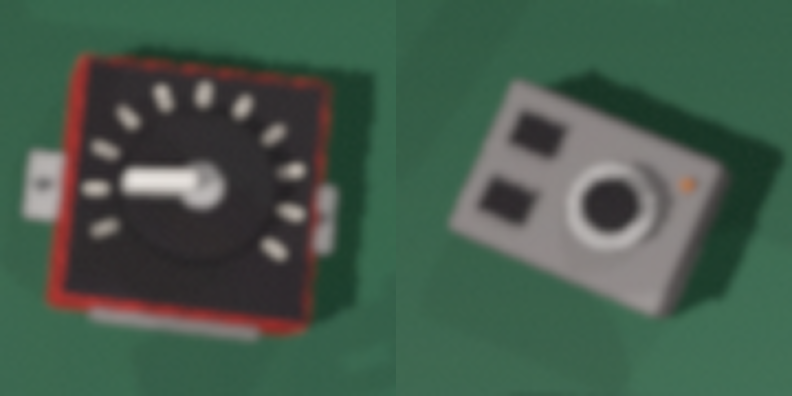

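The left crop shows the small red unit with 11 marks. Its fin points left at about (160,182), which is the second mark at (95,188), so it is in click 1. Four clicks clockwise is the mark at (204,95). The right crop shows the start box button at (610,205), with its two rockers to the left.

```bash
cat >> h.py <<'E'
def go(pos,yaw):
    from scipy.spatial.transform import Rotation as R
    s=read_state();A=R.from_rotvec(s['orientation']);y=np.radians(yaw)
    B=R.from_matrix(np.array([[np.cos(y),np.sin(y),0],[np.sin(y),-np.cos(y),0],[0,0,-1.]]))
    print('slide',(A.inv().apply(np.array(pos)-s['tool_pos'])*1000).round(1),'dr',(A.inv()*B).as_rotvec().round(4),'t',s['t'])
AX=np.array([.503,-.219])
def fin(a,r,off,z):
    a=np.radians(a);e=np.array([np.cos(a),np.sin(a)]);c=np.array([e[1],-e[0]])
    return [*(AX+r/1e3*e-off/1e3*c),z]
E
python3 - <<'E'
from h import *
go(fin(88.5,32,40,.33),88.5)
z=np.load('top0.npz');im,d=z['im'],z['d'];C=cloud('top',d)
# marks fit: circle centre and angular phase, button by colour
mk=np.array([[361.7,181.6],[370.9,180.9],[379.7,183.7],[353.7,186.3],[386.8,190.1],[348.2,193.6],[391.5,198.2],[346,202.2],[391,208],[348.4,211.2],[387.1,216.3]])
X=np.array([ray('top',*p,.0555)[:2] for p in mk]);c=np.linalg.lstsq(np.c_[2*X,np.ones(11)],(X**2).sum(1),rcond=None)[0]
print('centre',c[:2]); a=np.degrees(np.arctan2(*(X-c[:2]).T[::-1]));a=np.sort(a)[::-1];print(a)
U,V=np.meshgrid(np.arange(560),np.arange(420))
m=(U>195)&(U<214)&(V>202)&(V<220)&(im.max(2)<70);u,v=U[m].mean(),V[m].mean();print('btn',m.sum(),u,v,ray('top',u,v,.067))
zc=np.load('scene0.npz')['im'];m=(U>308)&(U<332)&(V>250)&(V<270)&(zc.max(2)<70);print('btn scene',m.sum(),ray('scene',U[m].mean(),V[m].mean(),.066),U[m].mean(),V[m].mean())
E
```

```text
slide [ 397.5 -296.8   74.3] dr [-1.3000e-03 -1.2000e-03 -1.2748e+00] t 0.1
centre [ 0.50234064 -0.22099956]
[ 112.12767234   88.21856544   65.25077474   41.26674895   17.08206515
   -6.6846867   -30.38816964  -54.99657755  -78.71960632 -103.85183687
 -127.79201618]
btn 90 203.3 211.27777777777777 [0.48070341 0.2101557  0.067     ]
btn scene 108 [0.48595024 0.21110693 0.066     ] 318.93518518518516 258.97222222222223
```

Request:
servo_tool([
  {"slide":[397.5,-296.8,0],"dr":[0,0,-1.28],"jaw":1},
  {"slide":[397.5,-296.8,0],"dr":[0,0,-1.28],"jaw":1},
  {"slide":[397.5,-296.8,0],"dr":[0,0,-1.28],"jaw":1},
  {"slide":[397.5,-296.8,0],"dr":[0,0,-1.28],"jaw":1},
  {"slide":[397.5,-296.8,0],"dr":[0,0,-1.28],"jaw":1},
  {"slide":[397.5,-296.8,0],"dr":[0,0,-1.28],"jaw":1},
  {"slide":[397.5,-296.8,0],"dr":[0,0,-1.28],"jaw":1},
  {"slide":[397.5,-296.8,0],"dr":[0,0,-1.28],"jaw":1},
  {"slide":[397.5,-296.8,40],"dr":[0,0,-1.28],"jaw":1},
  {"slide":[397.5,-296.8,74],"dr":[0,0,-1.28],"jaw":1},
  {"slide":[397.5,-296.8,74],"dr":[0,0,-1.28],"jaw":1},
  {"slide":[397.5,-296.8,74],"dr":[0,0,-1.28],"jaw":1},
  {"slide":[397.5,-296.8,74],"dr":[0,0,-1.28],"jaw":1},
  {"slide":[397.5,-296.8,74],"dr":[0,0,-1.28],"jaw":1},
])

```text
t: 1.5
tool_pos: [0.4639, -0.1872, 0.3321]
orientation: [2.244, 2.196, 0.0]
force: [-0.4, -0.4, -0.3]
opening: 0.0002
gripper_force: 0.0
```

```bash
sed -i 's/AX=.*/AX=np.array([.5027,-.22])/' h.py
python3 - <<'E'
from h import *
s=read_state();print(s['tool_pos'],s['opening'],s['force'],s['q'])
im,d=read_camera('wrist');save('w1.png',im)
C=cloud('wrist',d);m=(abs(C[...,0]-.503)<.05)&(abs(C[...,1]+.22)<.05)
f=m&(C[...,2]>.088)&(C[...,2]<.102);print(f.sum(),C[f].mean(0) if f.any() else 0,cv2.minAreaRect((C[f][:,:2]*1000).astype(np.float32)) if f.any() else 0)
go(fin(88.9,32,40,.267),88.9); go(fin(88.9,32,28,.267),88.9)
E
```

```text
[ 0.46393913 -0.18722059  0.33205886] 0.00018877695757578644 [-0.42073912 -0.44950153 -0.26999198] [-4.85957415e-01 -9.59846040e-02  1.85129395e+00 -3.22084040e-04
  1.38451105e+00 -4.64044147e-01]
1008 [ 0.50119817 -0.19385267  0.09760957] ((501.7990417480469, -195.81614685058594), (38.28496170043945, 10.233628273010254), 88.15878295898438)
slide [ 0.2 -0.8 65.3] dr [ 0.002   0.0013 -0.0031] t 1.55
slide [ 0.3 11.2 65.3] dr [ 0.002   0.0013 -0.0031] t 1.55
```

View pics/w1.png

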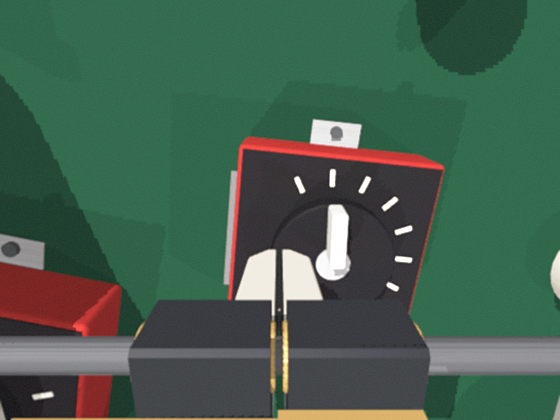

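The wrist view shows the closed fingertips at about (280,255), to the left of the fin at (337,240) and clear of it. I'll descend next, then approach.

Request:
servo_tool([
  {"slide":[0,0,30],"dr":[0,0,0],"jaw":1},
  {"slide":[0,0,50],"dr":[0,0,0],"jaw":1},
  {"slide":[0,0,60],"dr":[0,0,0],"jaw":1},
  {"slide":[0,0,65],"dr":[0,0,0],"jaw":1},
  {"slide":[0,3,65],"dr":[0,0,0],"jaw":1},
  {"slide":[0,6,65],"dr":[0,0,0],"jaw":1},
  {"slide":[0,9,65],"dr":[0,0,0],"jaw":1},
  {"slide":[0,11,65],"dr":[0,0,0],"jaw":1},
  {"slide":[0,11,65],"dr":[0,0,0],"jaw":1},
])

```text
t: 2.45
tool_pos: [0.4754, -0.1865, 0.2663]
orientation: [2.244, 2.198, 0.0]
force: [-0.5, -0.1, -1.1]
opening: 0.0004
gripper_force: 0.0
```

Request:
servo_tool([
  {"slide":[0,1,0],"dr":[0,0,0],"jaw":1},
  {"slide":[0,2,0],"dr":[0,0,0],"jaw":1},
  {"slide":[0,3,0],"dr":[0,0,0],"jaw":1},
  {"slide":[0,3,0],"dr":[0,0,0],"jaw":1},
])

```text
t: 2.85
tool_pos: [0.478, -0.1866, 0.2657]
orientation: [2.245, 2.198, 0.0]
force: [0.4, 0.4, -1.0]
opening: 0.0005
gripper_force: 0.0
```

Request:
servo_tool([
  {"slide":[0,1,-1],"dr":[0,0,0],"jaw":1},
  {"slide":[0,2,-1],"dr":[0,0,0],"jaw":1},
  {"slide":[0,2,-1],"dr":[0,0,0],"jaw":1},
])

```text
t: 3.15
tool_pos: [0.4801, -0.1867, 0.2668]
orientation: [2.244, 2.198, 0.0]
force: [0.0, -0.3, -0.2]
opening: 0.0009
gripper_force: 0.0
```

Request:
servo_tool([
  {"slide":[0,1,0],"dr":[0,0,0],"jaw":1},
  {"slide":[0,2,0],"dr":[0,0,0],"jaw":1},
  {"slide":[0,2,0],"dr":[0,0,0],"jaw":1},
])

```text
t: 3.45
tool_pos: [0.4821, -0.1867, 0.2668]
orientation: [2.245, 2.198, 0.0]
force: [-0.2, 0.2, -0.8]
opening: 0.0006
gripper_force: 0.0
```

Request:
servo_tool([
  {"slide":[0,1,0],"dr":[0,0,0],"jaw":1},
  {"slide":[0,2,0],"dr":[0,0,0],"jaw":1},
  {"slide":[0,2,0],"dr":[0,0,0],"jaw":1},
])

```text
t: 3.75
tool_pos: [0.4835, -0.1867, 0.2666]
orientation: [-2.244, -2.197, 0.002]
force: [-6.2, 0.0, 2.4]
opening: 0.0003
gripper_force: 2.7
```

Request:
servo_tool([
  {"slide":[0,1,0],"dr":[0,0,0],"jaw":1},
  {"slide":[0,1.5,0],"dr":[0,0,0],"jaw":1},
  {"slide":[0,1.5,0],"dr":[0,0,0],"jaw":1},
])

```text
t: 4.05
tool_pos: [0.4844, -0.1868, 0.2666]
orientation: [-2.242, -2.196, 0.004]
force: [-10.9, 0.6, 9.0]
opening: 0.0004
gripper_force: 5.8
```

Run:
```python
from h import *
s=read_state();print(s['tool_pos'],s['force'],s['wrist_torque'])
im,d=read_camera('wrist');save('w2.png',im)
C=cloud('wrist',d);m=(abs(C[...,0]-.507)<.04)&(abs(C[...,1]+.22)<.05)
f=m&(C[...,2]>.094)&(C[...,2]<.1)&(im.min(2)>90);print(f.sum(),C[f].mean(0),cv2.minAreaRect((C[f][:,:2]*1000).astype(np.float32)))
s=read_state();print(s['force'],s['wrist_torque'])
```

```text
[ 0.48439734 -0.18676061  0.26657388] [-10.92985436   0.56169889   8.97347105] [ 0.03994257  1.73543784 -0.05679166]
953 [ 0.49636652 -0.18131241  0.09779622] ((491.2608947753906, -179.05490112304688), (17.519853591918945, 42.55830001831055), 63.48940658569336)
[-10.85994011   0.84858894   7.74626244] [ 0.08025135  1.71834156 -0.0632775 ]
```

View pics/w2.png

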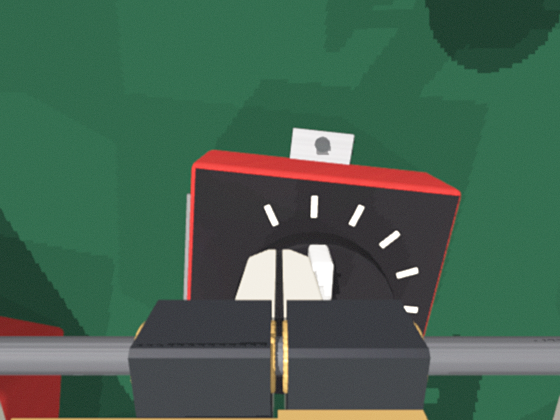

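The fingers' outer flank is tapered, so the fin's top edge at (320,255) rides on the slope and pushes the tool upward. I'll back off and turn the tool by 90° so that the flat 15 mm side of the fingers does the pushing.

Request:
servo_tool([
  {"slide":[0,-6,0],"dr":[0,0,0],"jaw":1},
  {"slide":[0,-18,0],"dr":[0,0,0],"jaw":1},
  {"slide":[0,-18,0],"dr":[0,0,-1.57],"jaw":1},
  {"slide":[0,-18,0],"dr":[0,0,-1.57],"jaw":1},
  {"slide":[0,-18,0],"dr":[0,0,-1.57],"jaw":1},
  {"slide":[0,-18,0],"dr":[0,0,-1.57],"jaw":1},
  {"slide":[0,-18,0],"dr":[0,0,-1.57],"jaw":1},
  {"slide":[0,-18,0],"dr":[0,0,-1.57],"jaw":1},
  {"slide":[0,-18,0],"dr":[0,0,-1.57],"jaw":1},
  {"slide":[0,-18,0],"dr":[0,0,-1.57],"jaw":1},
  {"slide":[0,-18,0],"dr":[0,0,-1.57],"jaw":1},
  {"slide":[0,-18,0],"dr":[0,0,-1.57],"jaw":1},
  {"slide":[0,-18,0],"dr":[0,0,-1.57],"jaw":1},
  {"slide":[0,-18,0],"dr":[0,0,-1.57],"jaw":1},
])

```text
t: 5.5
tool_pos: [0.4675, -0.1864, 0.2668]
orientation: [0.033, 3.141, -0.0]
force: [-0.1, -0.2, -0.7]
opening: 0.0007
gripper_force: 0.0
```

Run:
```python
from h import *
s=read_state();print(s['tool_pos'],s['force'],s['q'][5])
im,d=read_camera('top');save('t2.png',cv2.resize(im[150:260,310:430],None,fx=5,fy=5))
C=cloud('top',d);m=(abs(C[...,0]-.515)<.03)&(abs(C[...,1]+.2)<.06)
f=m&(C[...,2]>.088)&(C[...,2]<.102)&(im.min(2)>90);print(f.sum(),C[f].mean(0) if f.any() else 0,cv2.minAreaRect((C[f][:,:2]*1000).astype(np.float32)) if f.any() else 0)
go(fin(88.9,31,14.5,.267),178.9)
v=np.array([14.5-2.5,-31]) # tool axes: x ccw, y outward? printed check below
from scipy.spatial.transform import Rotation as R
print(R.from_rotvec(s['orientation']).as_matrix().round(3))
```

```text
[ 0.46748828 -0.18635102  0.26677474] [-0.06066807 -0.21154766 -0.68705574] -2.0313517456019965
0 0 0
slide [-21.4  -1.9  -0.2] dr [-0.      0.0004 -0.0043] t 5.55
[[-1.     0.021  0.001]
 [ 0.021  1.    -0.   ]
 [-0.001 -0.    -1.   ]]
```

Request:
servo_tool([
  {"slide":[-10,-2,0],"dr":[0,0,0],"jaw":1},
  {"slide":[-16,-2,0],"dr":[0,0,0],"jaw":1},
  {"slide":[-20,-2,0],"dr":[0,0,0],"jaw":1},
  {"slide":[-21,-2,0],"dr":[0,0,0],"jaw":1},
  {"slide":[-21,-2,0],"dr":[0,0,0],"jaw":1},
])

```text
t: 6.05
tool_pos: [0.4886, -0.1887, 0.2666]
orientation: [-0.034, -3.141, -0.0]
force: [-0.1, -0.0, 0.1]
opening: 0.0005
gripper_force: 0.0
```

Run:
```python
from h import *
s=read_state();print(s['tool_pos'],s['force'])
im,d=read_camera('wrist');save('w3.png',im)
```

```text
[ 0.48857712 -0.18874868  0.26655172] [-0.10439947 -0.03985506  0.08749258]
```

View pics/w3.png

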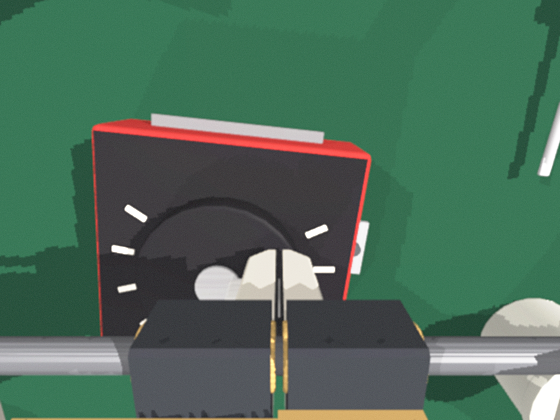

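Run:
```python
import numpy as np
for p in range(0,50,3):
    a=np.radians(p);c,s=np.cos(a),np.sin(a);print('{"slide": [%.1f, %.1f, 0], "dr": [0, 0, %.3f], "jaw": 1},'%(12.5*c-31.3*s-14.1,12.5*s+31.3*c-31.3,a),end=' ')
```

```text
{"slide": [-1.6, 0.0, 0], "dr": [0, 0, 0.000], "jaw": 1}, {"slide": [-3.3, 0.6, 0], "dr": [0, 0, 0.052], "jaw": 1}, {"slide": [-4.9, 1.1, 0], "dr": [0, 0, 0.105], "jaw": 1}, {"slide": [-6.7, 1.6, 0], "dr": [0, 0, 0.157], "jaw": 1}, {"slide": [-8.4, 1.9, 0], "dr": [0, 0, 0.209], "jaw": 1}, {"slide": [-10.1, 2.2, 0], "dr": [0, 0, 0.262], "jaw": 1}, {"slide": [-11.9, 2.3, 0], "dr": [0, 0, 0.314], "jaw": 1}, {"slide": [-13.6, 2.4, 0], "dr": [0, 0, 0.367], "jaw": 1}, {"slide": [-15.4, 2.4, 0], "dr": [0, 0, 0.419], "jaw": 1}, {"slide": [-17.2, 2.3, 0], "dr": [0, 0, 0.471], "jaw": 1}, {"slide": [-18.9, 2.1, 0], "dr": [0, 0, 0.524], "jaw": 1}, {"slide": [-20.7, 1.8, 0], "dr": [0, 0, 0.576], "jaw": 1}, {"slide": [-22.4, 1.4, 0], "dr": [0, 0, 0.628], "jaw": 1}, {"slide": [-24.1, 0.9, 0], "dr": [0, 0, 0.681], "jaw": 1}, {"slide": [-25.8, 0.3, 0], "dr": [0, 0, 0.733], "jaw": 1}, {"slide": [-27.4, -0.3, 0], "dr": [0, 0, 0.785], "jaw": 1}, {"slide": [-29.0, -1.1, 0], "dr": [0, 0, 0.838], "jaw": 1},
```

First to 9° to check the force, then on.

Request:
servo_tool([
  {"slide":[-1.6,0.0,0],"dr":[0,0,0],"jaw":1},
  {"slide":[-3.3,0.6,0],"dr":[0,0,0.052],"jaw":1},
  {"slide":[-4.9,1.1,0],"dr":[0,0,0.105],"jaw":1},
  {"slide":[-6.7,1.6,0],"dr":[0,0,0.157],"jaw":1},
  {"slide":[-6.7,1.6,0],"dr":[0,0,0.157],"jaw":1},
])

```text
t: 6.6
tool_pos: [0.4949, -0.1871, 0.2665]
orientation: [-0.282, -3.128, -0.001]
force: [-1.3, 0.7, 0.2]
opening: 0.0001
gripper_force: 0.9
```

Run:
```python
import numpy as np
for p in range(3,55,3):
    a=np.radians(p);c,s=np.cos(a),np.sin(a);print(p,'%.1f, %.1f, %.3f'%(12.5*c-31.3*s-12.5,12.5*s+31.3*c-31.3,a),end=' | ')
```

```text
3 -1.7, 0.6, 0.052 | 6 -3.3, 1.1, 0.105 | 9 -5.1, 1.6, 0.157 | 12 -6.8, 1.9, 0.209 | 15 -8.5, 2.2, 0.262 | 18 -10.3, 2.3, 0.314 | 21 -12.0, 2.4, 0.367 | 24 -13.8, 2.4, 0.419 | 27 -15.6, 2.3, 0.471 | 30 -17.3, 2.1, 0.524 | 33 -19.1, 1.8, 0.576 | 36 -20.8, 1.4, 0.628 | 39 -22.5, 0.9, 0.681 | 42 -24.2, 0.3, 0.733 | 45 -25.8, -0.3, 0.785 | 48 -27.4, -1.1, 0.838 | 51 -29.0, -1.9, 0.890 | 54 -30.5, -2.8, 0.942 |
```

Request:
servo_tool([
  {"slide":[-1.7,0.6,0],"dr":[0,0,0.052],"jaw":1},
  {"slide":[-3.3,1.1,0],"dr":[0,0,0.105],"jaw":1},
  {"slide":[-5.1,1.6,0],"dr":[0,0,0.157],"jaw":1},
  {"slide":[-6.8,1.9,0],"dr":[0,0,0.209],"jaw":1},
  {"slide":[-8.5,2.2,0],"dr":[0,0,0.262],"jaw":1},
  {"slide":[-8.5,2.2,0],"dr":[0,0,0.262],"jaw":1},
])

```text
t: 7.2
tool_pos: [0.5034, -0.1866, 0.2666]
orientation: [-0.687, -3.064, -0.0]
force: [-5.8, 1.0, 3.8]
opening: 0.0006
gripper_force: 2.9
```

Run:
```python
from h import *
s=read_state();print(s['tool_pos'],s['force'])
im,d=read_camera('wrist');im2,_=read_camera('scene');save('w4.png',np.hstack([im[150:420,80:400],cv2.resize(im2[165:220,205:275],None,fx=4.5,fy=4.9)[:270]]))
```

```text
[ 0.50343674 -0.18657332  0.26661044] [-5.80853254  0.96059587  3.81428796]
```

View pics/w4.png

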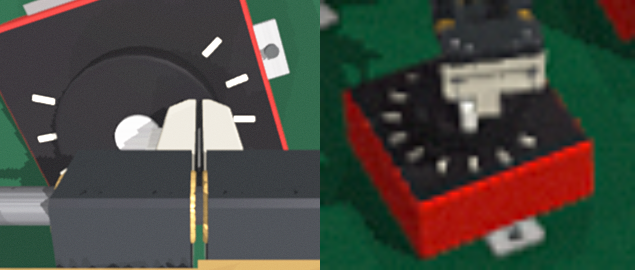

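```bash
cat >> h.py <<'E'
def finang():
    im,d=read_camera('scene')
    for a in (88.9,76.9,64.9,52.9,40.9,28.9,16.9,4.9,-7.1,-19.1):
        e=np.array([np.cos(np.radians(a)),np.sin(np.radians(a))])
        print(a,proj('scene',[*(AX+.044*e),.09]).round(1),end=' ')
    C=cloud('scene',d);rr=np.hypot(*(C[...,:2]-AX).transpose(2,0,1))
    m=(rr<.05)&(rr>.012)&(C[...,2]>.080)&(C[...,2]<.1)
    V,U=np.nonzero(m);k=im[m].min(1)>130
    print('\nfin pts',k.sum());o=rr[m];q=k&(o>.038)&(o<.047)
    P_=C[m][q];print(q.sum(),'px',U[q].mean(),V[q].mean(),P_.mean(0),'ang',np.degrees(np.median(np.arctan2(P_[:,1]-AX[1],P_[:,0]-AX[0]))))
    return im
E
python3 - <<'E'
from h import *
im=finang(); g=im[180:197,228:250].min(2)
for r in g: print(*r)
E
```

```text
88.9 [242.9 187.2] 76.9 [240.4 188.1] 64.9 [237.8 188.5] 52.9 [235.1 188.7] 40.9 [232.5 188.5] 28.9 [230.  187.9] 16.9 [227.8 187. ] 4.9 [226.  185.8] -7.1 [224.7 184.4] -19.1 [223.9 182.9] 
fin pts 28
17 px 238.76470588235293 187.64705882352942 [ 0.51699803 -0.18088379  0.09139529] ang 69.2561779117592
24 24 15 33 105 156 137 121 125 126 116 114 112 113 106 125 143 120 154 157 155 160
26 27 15 26 100 145 79 72 99 123 160 155 155 154 157 160 166 159 167 169 168 170
31 23 22 15 99 167 151 137 160 162 167 166 165 169 167 167 170 171 175 175 178 174
24 22 26 14 106 184 159 135 173 170 164 164 167 162 160 158 156 121 123 117 102 101
28 19 28 11 70 152 176 149 153 159 144 142 173 159 157 158 144 42 50 55 41 33
26 22 25 20 33 66 91 94 126 139 123 117 166 154 158 161 134 36 21 32 33 27
17 25 28 23 18 12 8 37 183 255 252 136 162 158 164 164 150 53 29 30 38 31
34 23 30 23 27 26 10 20 141 235 206 135 175 167 170 174 158 61 31 34 32 25
40 28 28 29 31 22 23 21 105 190 201 190 117 101 99 100 86 45 36 34 34 37
29 26 27 30 36 25 23 3 99 184 206 183 26 23 19 29 29 28 27 25 29 30
16 23 32 34 42 32 25 7 99 184 211 182 0 18 27 27 30 28 25 28 31 40
14 26 10 21 35 38 37 21 60 114 128 106 23 24 32 26 27 28 29 27 26 23
20 25 13 18 17 22 33 21 22 34 41 32 26 27 28 27 28 25 28 28 27 57
11 21 15 22 25 31 12 23 23 24 20 21 25 32 27 19 24 33 33 27 34 80
22 29 14 17 22 20 15 23 24 23 23 28 20 19 27 28 21 22 29 25 34 49
17 39 35 31 22 20 11 9 20 23 23 17 25 33 19 25 48 56 15 25 35 33
14 22 20 17 27 25 25 32 27 31 21 16 26 32 39 18 84 144 116 29 36 38
```

The scene view shows the fin's end face at about (237.5,188), which is about 65°: one click done, and consistent with the planned path. I'll continue.

Request:
servo_tool([
  {"slide":[-1.7,0.6,0],"dr":[0,0,0.052],"jaw":1},
  {"slide":[-3.3,1.1,0],"dr":[0,0,0.105],"jaw":1},
  {"slide":[-5.1,1.6,0],"dr":[0,0,0.157],"jaw":1},
  {"slide":[-6.8,1.9,0],"dr":[0,0,0.209],"jaw":1},
  {"slide":[-8.5,2.2,0],"dr":[0,0,0.262],"jaw":1},
  {"slide":[-10.3,2.3,0],"dr":[0,0,0.314],"jaw":1},
  {"slide":[-12.0,2.4,0],"dr":[0,0,0.367],"jaw":1},
  {"slide":[-13.8,2.4,0],"dr":[0,0,0.419],"jaw":1},
  {"slide":[-15.6,2.3,0],"dr":[0,0,0.471],"jaw":1},
  {"slide":[-17.3,2.1,0],"dr":[0,0,0.524],"jaw":1},
  {"slide":[-19.1,1.8,0],"dr":[0,0,0.576],"jaw":1},
  {"slide":[-20.8,1.4,0],"dr":[0,0,0.628],"jaw":1},
  {"slide":[-22.5,0.9,0],"dr":[0,0,0.681],"jaw":1},
  {"slide":[-22.5,0.9,0],"dr":[0,0,0.681],"jaw":1},
])

```text
t: 8.75
tool_pos: [0.5248, -0.1955, 0.2667]
orientation: [1.67, 2.66, 0.0]
force: [0.0, 0.3, -0.3]
opening: 0.0005
gripper_force: 0.0
```

Run:
```python
from h import *
s=read_state();print(s['tool_pos'],s['orientation'],s['force']); go(fin(25.9,31.3,12.5,.267),115.9)
im=finang(); g=im[180:194,218:246].min(2)
for r in g: print(*r)
```

```text
[ 0.52477443 -0.19551226  0.26674174] [1.67036166e+00 2.66014549e+00 3.98916249e-04] [ 0.02734792  0.29618356 -0.29916279]
slide [ 0.1  0.7 -0.3] dr [ 0.0005  0.0003 -0.0026] t 8.75
88.9 [242.9 187.2] 76.9 [240.4 188.1] 64.9 [237.8 188.5] 52.9 [235.1 188.7] 40.9 [232.5 188.5] 28.9 [230.  187.9] 16.9 [227.8 187. ] 4.9 [226.  185.8] -7.1 [224.7 184.4] -19.1 [223.9 182.9] 
fin pts 25
13 px 231.84615384615384 187.23076923076923 [ 0.53462934 -0.19739073  0.09064981] ang 26.26560737302227
120 119 123 122 121 121 126 120 146 191 167 117 116 115 114 141 185 166 130 156 183 154 21 32 38 34 41 38
125 124 123 122 124 118 109 84 120 169 163 102 120 116 114 140 183 174 150 141 190 177 12 28 39 36 39 39
120 133 127 122 119 120 111 69 76 135 160 124 106 116 116 147 196 178 159 137 189 182 91 28 37 38 41 40
59 66 98 135 125 125 126 110 95 140 153 102 106 119 114 133 173 176 158 125 184 189 136 26 37 37 36 39
16 14 66 119 136 147 118 132 117 136 163 157 135 116 114 124 160 183 156 135 185 163 80 23 40 38 34 40
24 21 31 52 71 77 57 91 111 144 188 163 139 119 115 118 145 181 160 140 181 132 28 26 33 33 36 38
26 22 16 16 12 10 15 37 51 76 133 148 127 118 115 112 139 180 155 136 170 73 26 38 38 34 41 37
21 20 10 11 15 21 19 12 13 24 92 143 134 120 116 117 141 188 169 156 166 24 32 34 33 43 33 36
40 91 138 133 114 18 20 19 17 22 95 151 138 120 125 125 147 194 170 132 117 24 30 35 40 38 36 44
30 54 73 74 64 18 29 12 27 12 99 164 146 114 80 57 107 183 175 71 53 22 32 37 35 37 42 39
25 15 8 12 21 19 25 15 20 14 46 92 99 74 21 6 36 88 91 32 28 37 34 37 34 31 29 34
34 31 25 10 7 6 9 15 22 20 8 19 39 22 13 20 26 13 21 23 33 34 35 37 29 27 30 29
22 33 49 114 176 178 57 11 18 20 17 16 21 15 19 27 25 28 26 26 27 27 27 31 25 31 27 31
39 29 98 157 134 104 39 29 26 15 18 20 21 24 25 24 21 27 20 20 20 26 24 27 28 22 23 18
```

Request:
servo_tool([
  {"slide":[-1.7,0.6,0],"dr":[0,0,0.052],"jaw":1},
  {"slide":[-3.3,1.1,0],"dr":[0,0,0.105],"jaw":1},
  {"slide":[-5.1,1.6,0],"dr":[0,0,0.157],"jaw":1},
  {"slide":[-6.8,1.9,0],"dr":[0,0,0.209],"jaw":1},
  {"slide":[-8.5,2.2,0],"dr":[0,0,0.262],"jaw":1},
  {"slide":[-10.3,2.3,0],"dr":[0,0,0.314],"jaw":1},
  {"slide":[-12.0,2.4,0],"dr":[0,0,0.367],"jaw":1},
  {"slide":[-13.0,2.4,0],"dr":[0,0,0.393],"jaw":1},
  {"slide":[-13.8,2.4,0],"dr":[0,0,0.419],"jaw":1},
  {"slide":[-13.8,2.4,0],"dr":[0,0,0.419],"jaw":1},
])

```text
t: 9.8
tool_pos: [0.5328, -0.2071, 0.2668]
orientation: [2.187, 2.254, -0.0]
force: [-0.4, -0.5, -0.7]
opening: 0.0004
gripper_force: 0.0
```

Run:
```python
from h import *
s=read_state();print(s['tool_pos'],s['force']); go(fin(1.9,31.3,12.5,.267),91.9)
im=finang(); g=im[176:194,216:244].min(2)
for r in g: print(*r)
```

```text
[ 0.53281485 -0.20713819  0.26680335] [-0.35918928 -0.53307186 -0.66175773]
slide [ 0.6  0.8 -0.2] dr [ 0.0003  0.0006 -0.0028] t 9.8
88.9 [242.9 187.2] 76.9 [240.4 188.1] 64.9 [237.8 188.5] 52.9 [235.1 188.7] 40.9 [232.5 188.5] 28.9 [230.  187.9] 16.9 [227.8 187. ] 4.9 [226.  185.8] -7.1 [224.7 184.4] -19.1 [223.9 182.9] 
fin pts 25
11 px 229.0909090909091 186.36363636363637 [ 0.54027532 -0.20611929  0.09139468] ang 27.00968875885227
181 99 53 42 13 5 0 0 91 143 108 110 134 169 109 122 131 187 186 181 117 14 30 37 38 35 35 30
101 40 27 23 4 8 10 0 80 129 110 128 175 180 159 124 119 185 183 169 79 15 24 38 37 38 33 41
6 4 11 12 1 8 16 5 51 102 112 132 191 180 181 149 115 184 183 165 71 23 34 36 36 40 39 39
4 9 10 12 17 38 39 34 43 90 114 143 192 177 181 147 99 188 182 166 78 22 29 38 38 37 39 41
1 21 32 41 40 40 30 17 48 97 115 148 195 176 182 148 92 187 180 162 66 0 18 23 29 33 40 37
21 24 36 27 23 22 31 25 20 74 116 136 179 178 182 156 110 188 179 179 184 206 197 135 22 36 39 35
19 22 25 21 18 16 13 19 73 136 136 116 153 180 182 151 95 168 177 179 202 225 223 193 92 27 36 43
23 28 
[... 295 characters left out ...]
21 26 21 22 10 14 17 25 100 144 114 155 208 181 160 95 144 183 136 59 59 41 27 33 32 36 36
18 27 25 16 18 10 14 19 18 78 137 128 130 187 187 171 118 152 176 79 14 25 29 35 34 35 37 35
23 21 39 94 133 136 111 18 19 34 67 63 69 135 173 185 141 123 114 27 31 36 34 41 35 37 40 35
15 17 23 53 73 75 65 18 16 15 18 9 21 54 86 114 103 52 52 22 36 35 39 35 40 37 38 43
24 12 23 14 16 18 17 13 23 17 13 12 11 20 24 45 50 19 24 37 35 40 36 35 38 34 39 37
30 24 33 18 7 12 16 4 11 10 16 18 21 22 19 18 25 32 30 33 37 38 34 33 34 28 28 26
19 35 26 31 61 92 111 115 38 17 20 23 20 19 16 22 22 23 25 24 28 23 26 29 28 23 26 27
13 26 39 22 100 159 115 65 36 35 24 14 16 21 21 22 21 27 20 20 18 24 24 25 21 24 26 21
```

Request:
servo_tool([
  {"slide":[5,0,0],"dr":[0,0,0],"jaw":1},
  {"slide":[12,0,0],"dr":[0,0,0],"jaw":1},
  {"slide":[12,0,-30],"dr":[0,0,0],"jaw":1},
  {"slide":[12,0,-70],"dr":[0,0,0],"jaw":1},
  {"slide":[50,0,-100],"dr":[0,0,0],"jaw":1},
  {"slide":[100,0,-100],"dr":[0,0,0],"jaw":1},
  {"slide":[150,0,-100],"dr":[0,0,0],"jaw":1},
  {"slide":[200,0,-100],"dr":[0,0,0],"jaw":1},
  {"slide":[200,0,-100],"dr":[0,0,0],"jaw":1},
  {"slide":[200,0,-100],"dr":[0,0,0],"jaw":1},
])

```text
t: 10.85
tool_pos: [0.5265, -0.0054, 0.3668]
orientation: [2.183, 2.258, -0.0]
force: [-0.6, -0.9, 0.1]
opening: 0.0002
gripper_force: 0.0
```

Run:
```python
from h import *
s=read_state();print(s['tool_pos'],s['force'],s['t'])
im,d=read_camera('top');im2,d2=read_camera('scene')
save('t5.png',np.hstack([cv2.resize(im[160:250,325:415],None,fx=4.4,fy=4.4),cv2.resize(im2[165:225,205:275],None,fx=5.6,fy=6.6)]))
C=cloud('top',d);m=(np.hypot(*(C[...,:2]-AX).transpose(2,0,1))<.05)
f=m&(C[...,2]>.088)&(C[...,2]<.102);x=C[f].mean(0);print(f.sum(),x,np.degrees(np.arctan2(x[1]-AX[1],x[0]-AX[0])))
go([.4825,.2115,.30],91.9)
```

```text
[ 0.52654973 -0.00542649  0.36684367] [-0.61573208 -0.91369801  0.13801468] 10.85
63 [ 0.52738197 -0.22218139  0.09464334] -5.050665178467352
slide [220.2 -37.6  66.6] dr [ 0.      0.0005 -0.003 ] t 10.95
```

View pics/t5.png

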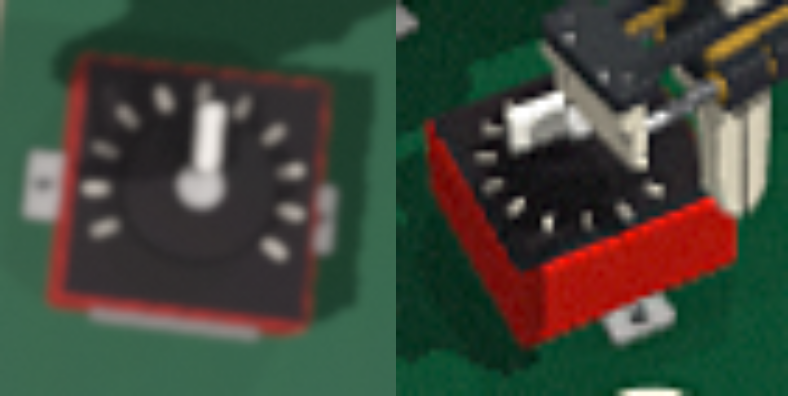

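The fin now points at the mark at (204,95), which is four clicks on. Now the button. I'll move above it with the fingertips at about 114 mm, then press.

Request:
servo_tool([
  {"slide":[50,-9,0],"dr":[0,0,0],"jaw":1},
  {"slide":[100,-18,0],"dr":[0,0,0],"jaw":1},
  {"slide":[150,-27,0],"dr":[0,0,0],"jaw":1},
  {"slide":[195,-34,20],"dr":[0,0,0],"jaw":1},
  {"slide":[220,-37.6,45],"dr":[0,0,0],"jaw":1},
  {"slide":[220,-37.6,67],"dr":[0,0,0],"jaw":1},
  {"slide":[220,-37.6,90],"dr":[0,0,0],"jaw":1},
  {"slide":[220,-37.6,105],"dr":[0,0,0],"jaw":1},
  {"slide":[220,-37.6,105],"dr":[0,0,0],"jaw":1},
])

```text
t: 11.85
tool_pos: [0.4821, 0.2104, 0.2591]
orientation: [-2.189, -2.251, 0.007]
force: [-0.1, -0.2, -0.5]
opening: 0.0005
gripper_force: 0.0
```

Run:
```python
from h import *
s=read_state();print(s['tool_pos'],s['force'])
im,d=read_camera('wrist');im2,d2=read_camera('scene')
save('w6.png',np.hstack([im[180:400,150:450],cv2.resize(im2[225:305,285:365],(220,220))]))
```

```text
[0.48205494 0.21035495 0.25912189] [-0.14195995 -0.16599022 -0.46090159]
```

View pics/w6.png

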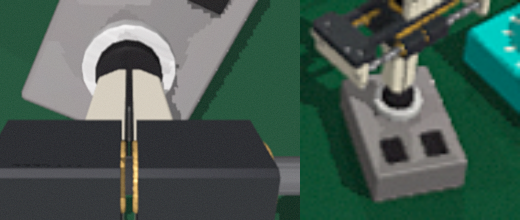

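The fingertips are centred above the black button, at about (130,75) in the wrist crop. Pressing.

Request:
servo_tool([
  {"slide":[0,0,3],"dr":[0,0,0],"jaw":1},
  {"slide":[0,0,6],"dr":[0,0,0],"jaw":1},
  {"slide":[0,0,8],"dr":[0,0,0],"jaw":1},
  {"slide":[0,0,10],"dr":[0,0,0],"jaw":1},
  {"slide":[0,0,11],"dr":[0,0,0],"jaw":1},
  {"slide":[0,0,11],"dr":[0,0,0],"jaw":1},
])

```text
t: 12.55
tool_pos: [0.4828, 0.2118, 0.2511]
orientation: [2.187, 2.254, 0.001]
force: [0.7, -1.1, 2.9]
opening: 0.0004
gripper_force: 1.3
```

Request:
servo_tool([
  {"slide":[0,0,1],"dr":[0,0,0],"jaw":1},
  {"slide":[0,0,2],"dr":[0,0,0],"jaw":1},
  {"slide":[0,0,3],"dr":[0,0,0],"jaw":1},
  {"slide":[0,0,3],"dr":[0,0,0],"jaw":1},
])

```text
t: 12.95
tool_pos: [0.4828, 0.2118, 0.248]
orientation: [2.188, 2.254, 0.001]
force: [1.6, -0.6, 4.8]
opening: 0.0008
gripper_force: 2.2
```

Request:
servo_tool([
  {"slide":[0,0,1],"dr":[0,0,0],"jaw":1},
  {"slide":[0,0,2],"dr":[0,0,0],"jaw":1},
  {"slide":[0,0,2],"dr":[0,0,0],"jaw":1},
])

```text
t: 13.25
tool_pos: [0.4829, 0.2119, 0.2472]
orientation: [2.187, 2.254, 0.001]
force: [-3.7, -3.7, 15.6]
opening: 0.0008
gripper_force: 7.8
```

Force rose from 4.8 to 15.6 N with only 0.8 mm more travel, so the button is at the bottom. Releasing.

Request:
servo_tool([
  {"slide":[0,0,-3],"dr":[0,0,0],"jaw":1},
  {"slide":[0,0,-10],"dr":[0,0,0],"jaw":1},
  {"slide":[0,0,-40],"dr":[0,0,0],"jaw":1},
  {"slide":[0,0,-90],"dr":[0,0,0],"jaw":1},
  {"slide":[-50,0,-120],"dr":[0,0,0],"jaw":1},
  {"slide":[-100,0,-120],"dr":[0,0,0],"jaw":1},
  {"slide":[-150,0,-120],"dr":[0,0,0],"jaw":1},
  {"slide":[-200,0,-120],"dr":[0,0,0],"jaw":1},
  {"slide":[-200,0,-120],"dr":[0,0,0],"jaw":1},
  {"slide":[-200,0,-120],"dr":[0,0,0],"jaw":1},
])

```text
t: 14.25
tool_pos: [0.4883, 0.0106, 0.3652]
orientation: [-2.191, -2.25, 0.001]
force: [-0.3, 0.5, 0.4]
opening: 0.0007
gripper_force: 0.0
```

Run:
```python
from h import *
s=read_state();print(s['tool_pos'],s['force'],s['t'])
im,d=read_camera('top');C=cloud('top',d);U,V=np.meshgrid(np.arange(560),np.arange(420));Z=C[...,2]
roi=(U>155)&(U<240)&(V>170)&(V<245)
b=roi&(Z>.035)&(Z<.06);t=roi&(Z>.062)&(Z<.08);print(b.sum(),cv2.minAreaRect((C[b][:,:2]*1000).astype(np.float32)),C[t].mean(0),t.sum())
f=(np.hypot(*(C[...,:2]-AX).transpose(2,0,1))<.05)&(Z>.088)&(Z<.102);x=C[f].mean(0);print(f.sum(),np.degrees(np.arctan2(x[1]-AX[1],x[0]-AX[0])))
```

```text
[0.48828231 0.01061739 0.36524683] [-0.25734164  0.52829701  0.42197297] 14.25
1609 ((490.62506103515625, 231.85137939453125), (139.90475463867188, 100.11357879638672), 66.91831970214844) [0.48187494 0.21296031 0.06570243] 128
63 -4.938802544801219
```

The box has not moved, the button is back up and the dial is still in its click. Handing in.

```bash
python3 -c "
from plant import *
print(close_job())"
```

```text
the job is handed in; nothing more can be done
None
```

I turned the small red dimmer's dial four clicks clockwise and pressed the start button fully, then let it come back up; the last check showed the dial still in that click and the start box in its place. The job is handed in, but no verdict came back.

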